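# Tilt the drawing board to sort cartridges from gears

## Task

Salvaged gas cartridges and flat gears lie mixed on the hinged drawing board. Raise the board's handle gently, only far enough that all the cartridges roll off into the grey tray while the gears stay on the board, then lower the board flat again and clear the gears off its side into the round white tub. Leave the other things on the table where they are.

Things in the scene. Friction and masses are not known exactly. Their poses are not given: they have to be found in the camera images.
- board (a joint): tilt of the board about its hinge, rad: 0 = lying flat on its stand, grows as the handle edge is raised, stop at 0.6. The hinge is stiff (friction) and the board stays where it is left. About 5 to 12 N upward at the handle raises it, a few newtons downward lower it. The round cartridges start rolling at about 0.04 to 0.08 rad and are all off within a second or two at 0.14; the flat gears begin to slide somewhere between 0.27 and 0.43 rad, depending on friction
- board_top (a point): centre of the top face of the board, a smooth varnished plywood sheet 220 x 320 x 12 mm without rims (220 along x, 320 along y); z is normal to the face and tilts with it; when flat the face is 80 mm over the table. x points from the handle edge to the open lip above the grey tray (away from the robot). The hinge line runs along y, 90 mm towards the lip from this point and 16 mm below it
- board_handle (a point): middle of the board's steel handle, a round bar 10 mm thick and 110 mm long, parallel to the board's y, 45 mm out from the handle edge (155 mm from the board's centre along -x, 6 mm below its top face, 74 mm over the table when flat); the gap between bar and board edge is 40 mm. x, y, z axes as for board_top
- cartridge1_center (a point): centre of a bright steel gas cartridge with a neck at one end, 18 mm diameter, 65 mm long, 28 g, lying on the board; its length is its y axis, roughly parallel to the hinge, so it rolls towards the lip
- cartridge2_center (a point): centre of a second cartridge, the same
- cartridge3_center (a point): centre of a third cartridge, the same
- gear1_center (a point): centre (half-way up) of a steel spur gear lying flat on the board, 50 mm diameter, 7 mm thick, 35 g
- gear2_center (a point): centre of a black plastic gear lying flat, 46 mm diameter, 7 mm thick, 35 g
- gear3_center (a point): centre of a brass gear lying flat, 42 mm diameter, 7 mm thick, 35 g
- tray: grey open tray for the cartridges, fixed, under the lip of the board; 130 x 350 x 48 mm high outside (130 along its x, 350 along y, parallel to the hinge), walls and floor about 4 mm; origin at the middle of its underside
- tub: round white tub for the gears, fixed, 52 mm high, 160 mm across the rim outside, 140 mm at the foot, walls 4 mm; origin at the middle of its underside. It stands beside the board, to its left or its right; its rim reaches about 30 mm under the side edge of the board, so a gear pushed straight sideways over that edge near the tub's middle drops into it
- spool: bystander: spool of copper wire, 66 mm diameter, 44 mm high, beside the board on the side away from the tub; origin at the middle of its underside
- pinion: bystander: small black pinion standing on the table, 34 mm diameter, 26 mm high; origin at the middle of its underside
- bulb: bystander: energy-saving bulb lying on the table, 165 mm long, 54 mm thick; origin under its middle, x along it
- tube: bystander: cardboard tube standing on end, 42 mm diameter, 95 mm high; origin at the middle of its foot
- pot: bystander: steel pot of pencils, 74 mm diameter, 165 mm high with the pencils; origin at the middle of its underside
- ruler: bystander: green plastic ruler lying flat, 32 x 310 x 4 mm (long along its y); origin at the middle of its underside
- screwdriver: bystander: screwdriver with a black handle lying on the table, 190 mm long along its x, about 25 mm thick; origin near the middle of its underside

How it is judged (in metres and radians):
On the way, in this order (a step that is already met when the one before it is completed fails the run):
1. with the board raised, all three cartridges have rolled into the tray and all three gears still lie on the board (x of cartridge1_center in the frame of tray between -0.066 and 0.066 m and y of cartridge1_center in the frame of tray between -0.176 and 0.176 m and z of cartridge1_center in the frame of tray between 0 and 0.046 m and x of cartridge2_center in the frame of tray between -0.066 and 0.066 m and y of cartridge2_center in the frame of tray between -0.176 and 0.176 m and z of cartridge2_center in the frame of tray between 0 and 0.046 m and x of cartridge3_center in the frame of tray between -0.066 and 0.066 m and y of cartridge3_center in the frame of tray between -0.176 and 0.176 m and z of cartridge3_center in the frame of tray between 0 and 0.046 m and x of gear1_center in the frame of board_top between -0.115 and 0.115 m and y of gear1_center in the frame of board_top between -0.165 and 0.165 m and z of gear1_center in the frame of board_top between -0.003 and 0.012 m and x of gear2_center in the frame of board_top between -0.115 and 0.115 m and y of gear2_center in the frame of board_top between -0.165 and 0.165 m and z of gear2_center in the frame of board_top between -0.003 and 0.012 m and x of gear3_center in the frame of board_top between -0.115 and 0.115 m and y of gear3_center in the frame of board_top between -0.165 and 0.165 m and z of gear3_center in the frame of board_top between -0.003 and 0.012 m and value of joint board above 0.03 rad), for 0.2 s.
2. the board is lowered flat again, the gears still on it (x of cartridge1_center in the frame of tray between -0.066 and 0.066 m and y of cartridge1_center in the frame of tray between -0.176 and 0.176 m and z of cartridge1_center in the frame of tray between 0 and 0.046 m and x of cartridge2_center in the frame of tray between -0.066 and 0.066 m and y of cartridge2_center in the frame of tray between -0.176 and 0.176 m and z of cartridge2_center in the frame of tray between 0 and 0.046 m and x of cartridge3_center in the frame of tray between -0.066 and 0.066 m and y of cartridge3_center in the frame of tray between -0.176 and 0.176 m and z of cartridge3_center in the frame of tray between 0 and 0.046 m and x of gear1_center in the frame of board_top between -0.115 and 0.115 m and y of gear1_center in the frame of board_top between -0.165 and 0.165 m and z of gear1_center in the frame of board_top between -0.003 and 0.012 m and x of gear2_center in the frame of board_top between -0.115 and 0.115 m and y of gear2_center in the frame of board_top between -0.165 and 0.165 m and z of gear2_center in the frame of board_top between -0.003 and 0.012 m and x of gear3_center in the frame of board_top between -0.115 and 0.115 m and y of gear3_center in the frame of board_top between -0.165 and 0.165 m and z of gear3_center in the frame of board_top between -0.003 and 0.012 m and value of joint board below 0.03 rad), for 0.2 s.
At the end, for the whole second after the job is handed in: All three cartridges lie in the grey tray (centres inside its walls and below its rim), all three gears lie in the white tub (centres within 74 mm of its axis and below 50 mm over the table), the board is flat (tilt under 0.03 rad), and all of them are at rest (x of cartridge1_center in the frame of tray between -0.066 and 0.066 m and y of cartridge1_center in the frame of tray between -0.176 and 0.176 m and z of cartridge1_center in the frame of tray between 0 and 0.046 m and x of cartridge2_center in the frame of tray between -0.066 and 0.066 m and y of cartridge2_center in the frame of tray between -0.176 and 0.176 m and z of cartridge2_center in the frame of tray between 0 and 0.046 m and x of cartridge3_center in the frame of tray between -0.066 and 0.066 m and y of cartridge3_center in the frame of tray between -0.176 and 0.176 m and z of cartridge3_center in the frame of tray between 0 and 0.046 m and horizontal distance between each of gear1_center, gear2_center, gear3_center and tub below 0.074 m and height (world z) of each of gear1_center, gear2_center, gear3_center below 0.05 m and value of joint board below 0.03 rad and linear speed of each of cartridge1, cartridge2, cartridge3, gear1, gear2, gear3 below 0.03 m/s); the robot touches nothing.
It fails at once if a bystander is shoved more than 25 mm (distance of any of spool, pinion, bulb, tube, pot, ruler, screwdriver from where it was at the start of the episode above 0.025 m).
It fails at once if a bystander is tipped over (angle between any of spool, pinion, bulb, tube, pot, ruler, screwdriver's own z axis and vertical above 0.5 rad).
It also fails if it takes over 64 s, if anything falls off the work surface, if the arm or the gripper's body presses on something with over 40 N, if the wrist force passes 120 N, or if a joint passes its speed limit or range.

## Robot

A 7-joint arm with a two-finger parallel gripper is mounted at the origin on the work surface. World frame = base frame: x ahead of the robot, y to its left, z up, the work surface at z = 0. Lengths are in m, angles in degrees, forces in N, time in s.
With the tool pointing down it reaches from about 0.425 to 0.875 m from the base axis. Payload 4.7 kg.
Tool frame: the origin (TCP) lies at the very end of the fingers, on their centre line; the grasp point (between the pads) lies 19 mm behind it (env.grip_point_offset is the distance from the TCP to the grasp point, in m); z points along the fingers, y is the line along which they close (so a half turn about z gives the same grasp; the last joint's range is limited). The gripper opens to 87 mm and grips with 3 to 60 N. Pads are 19 mm wide; open, the fingers measure 117 mm over their backs; the gripper's body (75 mm by 190 mm) begins 51 mm behind the grasp point.
Start: joints at [-63.535, 18.392, -4.016, 83.108, 1.295, 78.541, -3.26], TCP at [0.281, 0.586, 0.223] pointing down, gripper open.
Joint ranges: [-163.93, 163.93], [-17.29, 119.83], [-79.2, 71.16], [3.27, 140.29], [-89.18, 269.18], [5.43, 117.66], [-154.24, 154.24]. Speed limits (degrees/s): [147.25, 147.25, 180, 180, 180, 180, 180].

## Interface

Orientations are given as [roll, pitch, yaw] about the fixed x, y, z axes, in that order (R = Rz(yaw) Ry(pitch) Rx(roll)).
In Python, from cell import env gives the robot as it stands.
- The arm moves only by the tool jog_arm, never from a script. Its argument "motion" is a list of rows, each an object of numbers: "x", "y", "z": the shift along the tool's x, y, z in cm; "ax", "ay", "az": the turn, a rotation vector about the tool's x, y, z in degrees. In form: [{"x": .., "y": .., "z": .., "ax": .., "ay": .., "az": ..}, ...]. A call has exactly 5 rows; each row shifts and turns the commanded pose from where the row before left it, along the tool's axes as they then stand; what a row does not reach is not made up. A row lasts 1/10 s, in which the tool goes at most 50 mm and 8.59 degrees, less where a joint would pass 70% of its speed; a pose out of reach is approached as far as the arm can. A call is refused whole if a number of a shift passes 5 or a number of a turn 8.59, either way. A call with a gripper value outside its range is refused whole. "claw" is the gripper command: -1 is shut, 1 is fully open, values between are in proportion, set as the call begins (left out, the last holds). The fingers move at their own pace and stop on an object; "squeeze" is the grip in N (left out, the last holds). Time passes only in rows, so rows that do not move let the fingers close, or fill a call up. It gives the time, the measured TCP pose, the force, the opening and the grip force at its end, in the units of the state.
- env.get_obs(): the state, without advancing time (a new reading comes with each control period).
- env.read_camera(name): name is "scene" or "side" or "wrist"; returns the picture (420x560x3 uint8, red, green, blue); there is no depth.
- env.camera_params(name): a dict with "fx", "fy", "cx", "cy" (pixels), "extrinsics" (4x4, takes a point from world to camera coordinates). Camera axes: x right, y up, looking along -z (the intrinsics and any distortion apply to the point x, -y, -z); pixel columns grow to the right and rows downward; lengths in m; the calibration is good to about 2 mm. A picture is of the moment at which its call begins: read the wrist's pose just before it. camera_params takes no time and is no camera call; for the wrist camera it gives the pose at the moment of the call.
- env.sign_off(): hands the job in; it is judged then, once.
The state is a dict: "time_s": time; "qpos": joint angles; "joint_velocities": joint speeds; "effort": joint torques, N m; "tool_pos": TCP position; "tool_rot": TCP orientation; "force": force on the tool from outside, world axes, zero at the start; "wrist_torque": the same for the moment, N m; "grip_width": finger opening in m; "grasp_force": force on a finger pad.
Only numpy, scipy, OpenCV 4.12 (cv2) and the standard library are available. Lean on these libraries where they do the work, as an engineer would, in place of code of your own. Each camera call takes 0.05 s, during which the arm holds its last target. There are 200 camera calls.

## Working session

There is one attempt and no reset: what is moved stays moved. The work goes in short steps, Python scripts to look and compute and a tool call to move; the robot and the scene stay as the last step left them, time stands still between calls to the robot, and variables do not carry over. Pictures are saved under pics/ and viewed, at most 10 in all, crops included, and the job is handed in when it is done.

Besides the shell and the picture viewer there is one more tool, called after ">>>" as name(argument=value, ...), one argument or row to a line, values as JSON. jog_arm: Moves the arm, as the interface text tells. Its arguments: {"type":"object","properties":{"motion":{"type":"array"},"claw":{"type":"number"},"squeeze":{"type":"number"}},"required":["motion"]}

```bash
mkdir -p pics; ls; cat > h.py <<'E'
from cell import env
import numpy as np, cv2
def snap(n,f):
    im=env.read_camera(n); cv2.imwrite('pics/'+f,cv2.cvtColor(im,cv2.COLOR_RGB2BGR)); return im
def ray(n,u,v,z):
    p=env.camera_params(n); T=np.array(p['extrinsics']); R,t=T[:3,:3],T[:3,3]
    d=R.T@np.array([(u-p['cx'])/p['fx'],-(v-p['cy'])/p['fy'],-1.]); c=-R.T@t
    return c+d*(z-c[2])/d[2]
def proj(n,P):
    p=env.camera_params(n); T=np.array(p['extrinsics']); q=T[:3,:3]@np.array(P)+T[:3,3]
    return p['cx']+p['fx']*q[0]/-q[2], p['cy']-p['fy']*q[1]/-q[2]
E
python3 - <<'E'
from h import *
a=snap('scene','s0.png'); b=snap('side','d0.png')
o=env.get_obs(); print({k:np.round(o[k],3) for k in ('time_s','tool_pos','tool_rot','force','grip_width')})
for n in('scene','side'):
    p=env.camera_params(n); print(n,{k:(np.round(v,3).tolist()) for k,v in p.items()})
E
```

```text
pics
{'time_s': np.float64(0.1), 'tool_pos': array([0.281, 0.585, 0.222]), 'tool_rot': array([-1.79902e+02,  5.00000e-03,  1.54344e+02]), 'force': array([-0.297,  0.708, -1.244]), 'grip_width': np.float64(0.087)}
scene {'fx': 416.503, 'fy': 416.503, 'cx': 274.225, 'cy': 210.417, 'extrinsics': [[0.476, 0.88, -0.015, -0.264], [-0.752, 0.415, 0.512, 0.392], [0.457, -0.233, 0.859, -1.321], [0.0, 0.0, 0.0, 1.0]]}
side {'fx': 454.514, 'fy': 454.514, 'cx': 278.946, 'cy': 214.272, 'extrinsics': [[0.953, -0.301, 0.017, -0.53], [0.151, 0.523, 0.839, -0.132], [-0.261, -0.797, 0.544, -1.187], [0.0, 0.0, 0.0, 1.0]]}
```

View pics/s0.png

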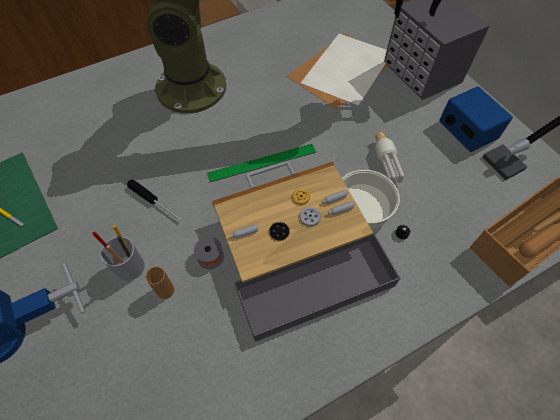

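View pics/d0.png

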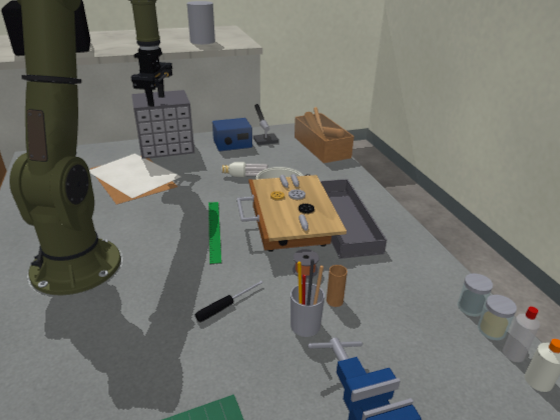

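The scene picture shows the board with corners near (213,201), (332,164), (374,237), (238,278), the handle bar at about (248,177)-(295,166) and the green ruler just behind it. The tub is at (365,197) on the board's +y side and the tray is below the lip. Gears are at (301,198), (310,217) and (279,231); cartridges at (335,198), (341,210) and (245,232).

```bash
python3 - <<'E'
from h import *
im=cv2.imread('pics/s0.png'); 
for n,uv in dict(c1=(213,201),c2=(332,164),c3=(374,237),c4=(238,278),h1=(248,177),h2=(295,166),brass=(301,198),steel=(310,217),black=(279,231),ca=(335,198),cb=(341,210),cc=(245,232)).items():
    print(n,ray('scene',*uv,.074 if n[0]=='h' else .08 if n[0]=='c' and n[1].isdigit() else .087).round(3))
for n,uv in dict(tubrimL=(341,180),tubrimR=(400,196),tubTop=(366,170)).items(): print(n,ray('scene',*uv,.052).round(3))
for n,uv in dict(r1=(208,179),r2=(316,152),r1b=(208,174),r2b=(314,146),bulbend=(398,178),bulb0=(378,136)).items(): print(n,ray('scene',*uv,.004).round(3))
hsv=cv2.cvtColor(im,cv2.COLOR_BGR2HSV)
m=cv2.inRange(hsv,(10,60,90),(25,220,255)); m[:150]=0;m[290:]=0;m[:,:205]=0;m[:,380:]=0
m=cv2.morphologyEx(m,cv2.MORPH_OPEN,np.ones((3,3)))
c=max(cv2.findContours(m,0,2)[0],key=cv2.contourArea); q=cv2.approxPolyDP(cv2.convexHull(c),6,True)[:,0]
P=[ray('scene',*p,.08) for p in q.astype(float)]
for a,b in zip(q,P): print(a,b.round(3))
E
python3 - <<'E'
import cv2
im=cv2.imread('pics/s0.png')[130:290,195:415]; cv2.imwrite('pics/s0c.png',cv2.resize(im,None,fx=3.6,fy=3.6,interpolation=cv2.INTER_CUBIC))
E
```

```text
c1 [ 0.477 -0.125  0.08 ]
c2 [0.522 0.186 0.08 ]
c3 [0.744 0.158 0.08 ]
c4 [ 0.684 -0.158  0.08 ]
h1 [ 0.451 -0.018  0.074]
h2 [0.478 0.103 0.074]
brass [0.576 0.063 0.087]
steel [0.632 0.055 0.087]
black [ 0.629 -0.026  0.087]
ca [0.616 0.134 0.087]
cb [0.651 0.128 0.087]
cc [ 0.594 -0.096  0.087]
tubrimL [0.56  0.192 0.052]
tubrimR [0.672 0.294 0.052]
tubTop [0.565 0.266 0.052]
r1 [ 0.357 -0.098  0.004]
r2 [0.42  0.207 0.004]
r1b [ 0.342 -0.091  0.004]
r2b [0.399 0.213 0.004]
bulbend [0.603 0.354 0.004]
bulb0 [0.456 0.393 0.004]
[333 162] [0.518 0.191 0.08 ]
[372 233] [0.733 0.16  0.08 ]
[241 280] [ 0.691 -0.154  0.08 ]
[212 201] [ 0.476 -0.127  0.08 ]
```

View pics/s0c.png

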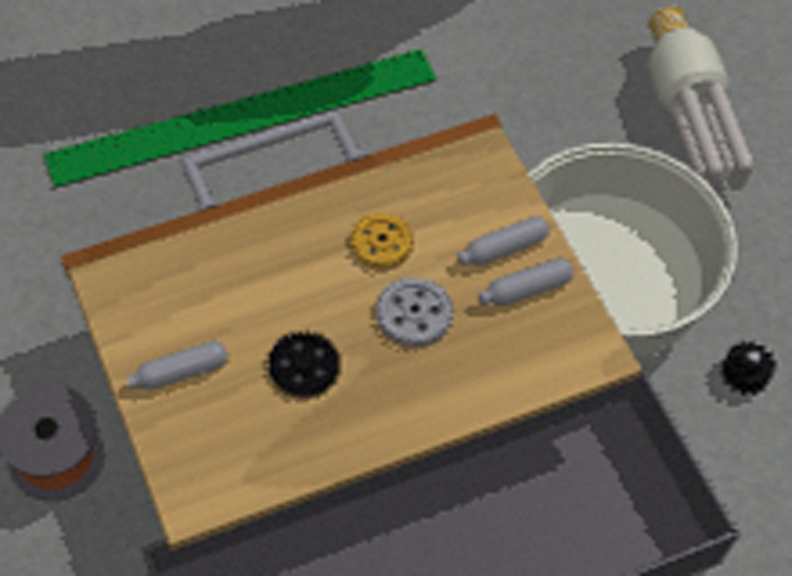

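The crop confirms cartridges with clear rolling paths beside the gears and the tub on the +y side, its rim visible at crop (738,245), (620,144) and (660,335).

```bash
cat >> h.py <<'E'
from scipy.spatial.transform import Rotation as Ro
YB=-7.8; C=np.array([.6045,.0175]); ex=np.array([np.cos(np.radians(YB)),np.sin(np.radians(YB))]); ey=np.array([-ex[1],ex[0]])
def tob(P): d=np.array(P)[:2]-C; return np.array([d@ex,d@ey])
def tow(p): return C+p[0]*ex+p[1]*ey
def plan(tgt,yaw,n,tilt=0):
    o=env.get_obs(); p=np.array(o['tool_pos']); R=Ro.from_euler('xyz',o['tool_rot'],degrees=True)
    Rt=Ro.from_euler('xyz',[180,0,yaw],degrees=True); rv=(R.inv()*Rt).as_rotvec()/n; st=(np.array(tgt)-p)/n
    print('t',round(float(o['time_s']),2),'pos',p.round(4),'rot',np.round(o['tool_rot'],2),'F',np.round(o['force'],1),'w',round(float(o['grip_width']),4))
    for k in range(n):
        print(k,'xyz',(R.inv().apply(st)*100).round(2),'a',np.degrees(rv).round(2)); R=R*Ro.from_rotvec(rv)
E
python3 - <<'E'
from h import *
from scipy.optimize import least_squares
Q=np.array([ray('scene',195+u/3.6,130+v/3.6,.052)[:2] for u,v in [(738,245),(620,144),(660,335),(690,168),(722,292),(570,152),(722,205)]])
r=least_squares(lambda c:np.hypot(*(Q-c[:2]).T)-.08,[.62,.22]); print('tub',r.x,tob(r.x),r.fun.round(4))
for n,u,v in [('brass',382,240),('steel',414,311),('black',304,363)]:
    P=ray('scene',195+u/3.6,130+v/3.6,.087); print(n,P.round(3),tob(P).round(3))
print('handle',tow((-.155,0)))
plan([*tow((-.155,0)),.2],YB+90,15)
E
```

```text
tub [0.63194249 0.22265192] [-0.00065372  0.2069782 ] [ 0.001   0.0003 -0.0002  0.0011 -0.0019 -0.0021 -0.001 ]
brass [0.573 0.065 0.087] [-0.038  0.043]
steel [0.63  0.055 0.087] [0.02  0.041]
black [ 0.629 -0.025  0.087] [ 0.03  -0.039]
handle [0.45093408 0.03853591]
t 0.1 pos [0.2813 0.5855 0.2216] rot [-179.9     0.    154.34] F [-0.3  0.7 -1.2] w 0.0872
0 xyz [-2.6  -2.8   0.15] a [-0.01  0.    4.81]
1 xyz [-2.82 -2.57  0.15] a [-0.01  0.    4.81]
2 xyz [-3.03 -2.32  0.15] a [-0.01  0.    4.81]
3 xyz [-3.21 -2.06  0.15] a [-0.01  0.    4.81]
4 xyz [-3.37 -1.78  0.15] a [-0.01  0.    4.81]
5 xyz [-3.51 -1.5   0.15] a [-0.01  0.    4.81]
6 xyz [-3.63 -1.2   0.15] a [-0.01  0.    4.81]
7 xyz [-3.71 -0.89  0.15] a [-0.01  0.    4.81]
8 xyz [-3.77 -0.57  0.15] a [-0.01  0.    4.81]
9 xyz [-3.81 -0.25  0.15] a [-0.01  0.    4.81]
10 xyz [-3.82  0.07  0.14] a [-0.01  0.    4.81]
11 xyz [-3.8   0.39  0.14] a [-0.01  0.    4.81]
12 xyz [-3.75  0.7   0.14] a [-0.01  0.    4.81]
13 xyz [-3.68  1.01  0.14] a [-0.01  0.    4.81]
14 xyz [-3.58  1.32  0.14] a [-0.01  0.    4.81]
```

>>> jog_arm(
  motion=[
    {"x": -2.6, "y": -2.8, "z": 0.15, "az": 4.8},
    {"x": -2.8, "y": -2.6, "z": 0.15, "az": 4.8},
    {"x": -3.0, "y": -2.3, "z": 0.15, "az": 4.8},
    {"x": -3.2, "y": -2.1, "z": 0.15, "az": 4.8},
    {"x": -3.4, "y": -1.8, "z": 0.15, "az": 4.8},
  ],
  claw=0,
  squeeze=20,
)

```text
$.motion[0]: bad value
```

>>> jog_arm(
  motion=[
    {"x": -3.5, "y": -1.5, "z": 0.15, "az": 4.8},
    {"x": -3.6, "y": -1.2, "z": 0.15, "az": 4.8},
    {"x": -3.7, "y": -0.9, "z": 0.15, "az": 4.8},
    {"x": -3.8, "y": -0.6, "z": 0.15, "az": 4.8},
    {"x": -3.8, "y": -0.25, "z": 0.15, "az": 4.8},
  ],
)

```text
$.motion[0]: bad value
```

>>> jog_arm(
  motion=[
    {"x": -3.8, "y": 0.1, "z": 0.15, "az": 4.8},
    {"x": -3.8, "y": 0.4, "z": 0.15, "az": 4.8},
    {"x": -3.75, "y": 0.7, "z": 0.15, "az": 4.8},
    {"x": -3.7, "y": 1.0, "z": 0.15, "az": 4.8},
    {"x": -3.6, "y": 1.3, "z": 0.15, "az": 4.8},
  ],
)

```text
$.motion[0]: bad value
```

```bash
python3 - <<'E'
from h import *
w=snap('wrist','w1.png')
plan([*tow((-.155,0)),.06],YB+90,5)
for y in (-.055,0,.055):
    print('handle px',np.round(proj('wrist',[*tow((-.155,y)),.074]),1))
E
```

```text
t 0.15 pos [0.2813 0.5855 0.2217] rot [-1.7992e+02  1.0000e-02  1.5435e+02] F [0.3 0.  0.1] w 0.0871
0 xyz [-7.79 -8.39  3.25] a [-1.000e-02  1.000e-02  1.443e+01]
1 xyz [-9.64 -6.18  3.24] a [-1.000e-02  1.000e-02  1.443e+01]
2 xyz [-10.88  -3.59   3.24] a [-1.000e-02  1.000e-02  1.443e+01]
3 xyz [-11.43  -0.76   3.24] a [-1.000e-02  1.000e-02  1.443e+01]
4 xyz [-11.26   2.11   3.24] a [-1.000e-02  1.000e-02  1.443e+01]
handle px [-59.4 478. ]
handle px [-25.2 469.4]
handle px [  9.9 460.5]
```

View pics/w1.png

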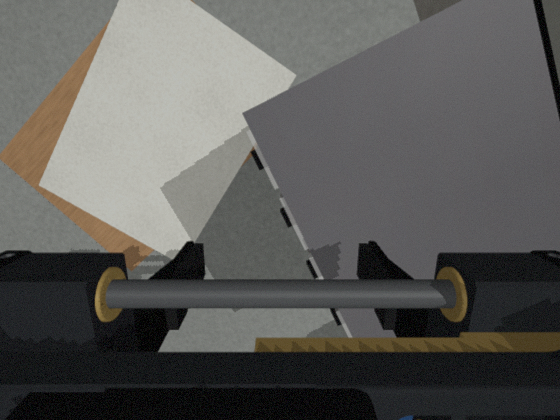

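The wrist view shows the start place (paper, cabinet): the arm hasn't moved because the calls were refused. The rows probably need all six numbers.

>>> jog_arm(
  motion=[
    {"x": -2.6, "y": -2.8, "z": 0.15, "ax": 0, "ay": 0, "az": 4.8},
    {"x": -2.8, "y": -2.6, "z": 0.15, "ax": 0, "ay": 0, "az": 4.8},
    {"x": -3.0, "y": -2.3, "z": 0.15, "ax": 0, "ay": 0, "az": 4.8},
    {"x": -3.2, "y": -2.1, "z": 0.15, "ax": 0, "ay": 0, "az": 4.8},
    {"x": -3.4, "y": -1.8, "z": 0.15, "ax": 0, "ay": 0, "az": 4.8},
  ],
  claw=0,
  squeeze=20,
)

```text
time_s: 0.65
tool_pos: [0.3375, 0.4017, 0.2147]
tool_rot: [-180.0, 0.0, 130.2]
force: [-0.0, 0.7, 0.1]
grip_width: 0.0549
grasp_force: 0.0
```

>>> jog_arm(
  motion=[
    {"x": -3.5, "y": -1.5, "z": 0.15, "ax": 0, "ay": 0, "az": 4.8},
    {"x": -3.6, "y": -1.2, "z": 0.15, "ax": 0, "ay": 0, "az": 4.8},
    {"x": -3.7, "y": -0.9, "z": 0.15, "ax": 0, "ay": 0, "az": 4.8},
    {"x": -3.8, "y": -0.6, "z": 0.15, "ax": 0, "ay": 0, "az": 4.8},
    {"x": -3.8, "y": -0.25, "z": 0.15, "ax": 0, "ay": 0, "az": 4.8},
  ],
)

```text
time_s: 1.15
tool_pos: [0.3936, 0.2194, 0.2074]
tool_rot: [180.0, -0.0, 106.2]
force: [1.4, 0.5, -0.2]
grip_width: 0.0434
grasp_force: 0.0
```

>>> jog_arm(
  motion=[
    {"x": -3.8, "y": 0.1, "z": 0.15, "ax": 0, "ay": 0, "az": 4.8},
    {"x": -3.8, "y": 0.4, "z": 0.15, "ax": 0, "ay": 0, "az": 4.8},
    {"x": -3.75, "y": 0.7, "z": 0.15, "ax": 0, "ay": 0, "az": 4.8},
    {"x": -3.7, "y": 1.0, "z": 0.15, "ax": 0, "ay": 0, "az": 4.8},
    {"x": -3.6, "y": 1.3, "z": 0.15, "ax": 0, "ay": 0, "az": 4.8},
  ],
)

```text
time_s: 1.65
tool_pos: [0.4506, 0.0373, 0.2]
tool_rot: [180.0, -0.0, 82.1]
force: [-0.0, -0.1, -0.3]
grip_width: 0.0435
grasp_force: 0.0
```

```bash
python3 - <<'E'
from h import *
w=snap('wrist','w2.png')
plan([*tow((-.155,0)),.06],YB+90,5)
for y in (-.055,0,.055):
    print('handle px',np.round(proj('wrist',[*tow((-.155,y)),.074]),1))
for y in (-.16,0,.16):
    print('edge px',np.round(proj('wrist',[*tow((-.11,y)),.08]),1))
E
```

```text
t 1.7 pos [0.4521 0.0299 0.2   ] rot [179.89   0.18  81.48] F [ 1.4 -4.7 -0.2] w 0.0439
0 xyz [ 0.18 -0.05  2.8 ] a [ 0.02  0.04 -0.14]
1 xyz [ 0.17 -0.05  2.8 ] a [ 0.02  0.04 -0.14]
2 xyz [ 0.17 -0.05  2.8 ] a [ 0.02  0.04 -0.14]
3 xyz [ 0.17 -0.05  2.8 ] a [ 0.02  0.04 -0.14]
4 xyz [ 0.17 -0.05  2.8 ] a [ 0.02  0.04 -0.14]
handle px [277.7 246.1]
handle px [276.9 192.6]
handle px [276.1 133.1]
edge px [320.7 338.1]
edge px [325.2 193.6]
edge px [331.4  -4.5]
```

View pics/w2.png

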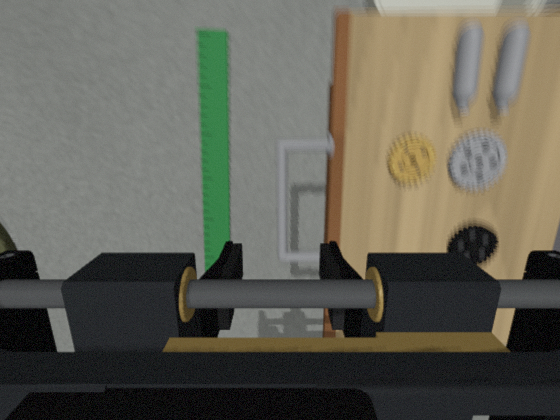

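The wrist view shows the handle bar at column about 283 (rows 142-258), the ruler to its left and the gears at (411,160), (477,160), (471,243). The arm was still settling, so I'll measure again at rest.

```bash
python3 - <<'E'
from h import *
env.read_camera('side')
u0=ray; 
pr=[ [ray('wrist',u,v,z)[:2] for u in (0,559)] for v,z in ((150,.074),(200,.074),(230,.074),(100,.08),(220,.08))]
pos=env.get_obs()['tool_pos']; print(np.round(pos,4))
im=snap('wrist','w3.png'); g=cv2.cvtColor(im,cv2.COLOR_RGB2GRAY).astype(int)
for v in (160,200,240): print(v,g[v,262:345:2])
print('r-b',(im[60,300:360:2,0].astype(int)-im[60,300:360:2,2]))
print('col top', g[120:160:2,300], g[240:280:2,300])
for (a,b),n in zip(pr,('150h','200h','230h','100b','220b')): print(n,tob(a).round(4),tob(b).round(4))
E
```

```text
[0.4513 0.0331 0.2   ]
160 [130 134 131 129 131 125 131 143 150 137 109 128 131 133 131 130 130 130
 134 128 135 134 134 134 132 134 138 134 132 134 137  62  53  93  96  96
  96  94  93 122 147 147]
200 [131 132 129 136 133 136 120 142 146 144 123 112 134 119  96 101  98  98
 127 131 130 126 129 130 138 136 132 133 134 130 114  53  82  95  96  96
  95  93  99 145 147 144]
240 [131 127 127 125 135 133 127 130 142 147 136 103 130 124  94  94 100 100
 125 127 131 127 128 131 133 129 128 123 126 128  90 115  97 101  83  74
  85  96 142 146 146 142]
r-b [-1  2  3  3  3  2  2 -1  3  1  3  1  2  5 42 73 71 73 73 70 73 73 54 55
 51 51 53 51 56 54]
col top [138 133 135 128 130 127 144 158 152 136 109 125 138 136 136 134 131 130
 130 131] [127 124 116 137 161 155 136 123 131 129 128 103  98  96  95 105 125 128
 131 127]
150h [-0.4085  0.0446] [0.1021 0.0417]
200h [-0.4207 -0.0025] [ 0.1137 -0.0057]
230h [-0.4286 -0.0329] [ 0.1213 -0.0363]
100b [-0.3923  0.0873] [0.0863 0.0847]
220b [-0.4203 -0.0206] [ 0.1131 -0.0239]
```

```bash
python3 - <<'E'
from h import *
plan([*tow((-.1545,.002)),.056],YB+90,8)
E
```

```text
t 1.8 pos [0.4507 0.0362 0.2   ] rot [-179.99    0.     82.03] F [-0.1  1.1  0.3] w 0.0437
0 xyz [0.05 0.01 1.8 ] a [-0.    0.   -0.02]
1 xyz [0.05 0.01 1.8 ] a [-0.    0.   -0.02]
2 xyz [0.05 0.01 1.8 ] a [-0.    0.   -0.02]
3 xyz [0.05 0.01 1.8 ] a [-0.    0.   -0.02]
4 xyz [0.05 0.01 1.8 ] a [-0.    0.   -0.02]
5 xyz [0.05 0.01 1.8 ] a [-0.    0.   -0.02]
6 xyz [0.05 0.01 1.8 ] a [-0.    0.   -0.02]
7 xyz [0.05 0.01 1.8 ] a [-0.    0.   -0.02]
```

>>> jog_arm(
  motion=[
    {"x": 0.0, "y": 0, "z": 1.5, "ax": 0, "ay": 0, "az": 0},
    {"x": 0.1, "y": 0, "z": 2.5, "ax": 0, "ay": 0, "az": 0},
    {"x": 0.1, "y": 0, "z": 2.5, "ax": 0, "ay": 0, "az": 0},
    {"x": 0.1, "y": 0.1, "z": 2.5, "ax": 0, "ay": 0, "az": 0},
    {"x": 0, "y": 0, "z": 2.0, "ax": 0, "ay": 0, "az": 0},
  ],
)

```text
time_s: 2.3
tool_pos: [0.451, 0.0432, 0.0886]
tool_rot: [-179.9, -0.0, 82.5]
force: [0.2, 0.1, 0.3]
grip_width: 0.0434
grasp_force: 0.0
```

>>> jog_arm(
  motion=[
    {"x": 0, "y": 0, "z": 1.5, "ax": 0, "ay": 0, "az": 0},
    {"x": 0, "y": 0, "z": 1.2, "ax": 0, "ay": 0, "az": 0},
    {"x": 0, "y": 0, "z": 0.7, "ax": 0, "ay": 0, "az": 0},
    {"x": 0, "y": 0, "z": 0, "ax": 0, "ay": 0, "az": 0},
    {"x": 0, "y": 0, "z": 0, "ax": 0, "ay": 0, "az": 0},
  ],
)

```text
time_s: 2.8
tool_pos: [0.4523, 0.042, 0.0565]
tool_rot: [180.0, -0.0, 82.4]
force: [-0.0, -0.5, 0.9]
grip_width: 0.0436
grasp_force: 0.0
```

>>> jog_arm(
  motion=[
    {"x": 0, "y": 0, "z": 0, "ax": 0, "ay": 0, "az": 0},
    {"x": 0, "y": 0, "z": 0, "ax": 0, "ay": 0, "az": 0},
    {"x": 0, "y": 0, "z": 0, "ax": 0, "ay": 0, "az": 0},
    {"x": 0, "y": 0, "z": 0, "ax": 0, "ay": 0, "az": 0},
    {"x": 0, "y": 0, "z": 0, "ax": 0, "ay": 0, "az": 0},
  ],
  claw=-1,
  squeeze=20,
)

```text
time_s: 3.3
tool_pos: [0.4519, 0.0417, 0.0562]
tool_rot: [180.0, -0.0, 82.3]
force: [-0.1, -0.4, 0.5]
grip_width: 0.0112
grasp_force: 2.2
```

>>> jog_arm(
  motion=[
    {"x": 0, "y": 0, "z": -0.2, "ax": 0, "ay": 0, "az": 0},
    {"x": 0, "y": 0.02, "z": -0.3, "ax": 0, "ay": 0, "az": 0},
    {"x": 0, "y": 0.02, "z": -0.4, "ax": 0, "ay": 0, "az": 0},
    {"x": 0, "y": 0.03, "z": -0.4, "ax": 0, "ay": 0, "az": 0},
    {"x": 0, "y": 0.03, "z": -0.4, "ax": 0, "ay": 0, "az": 0},
  ],
)

```text
time_s: 3.8
tool_pos: [0.4523, 0.0416, 0.073]
tool_rot: [-179.9, 0.0, 82.4]
force: [1.2, 1.0, -8.4]
grip_width: 0.009
grasp_force: 20.0
```

>>> jog_arm(
  motion=[
    {"x": 0, "y": 0.04, "z": -0.4, "ax": 0, "ay": 0, "az": 0},
    {"x": 0, "y": 0.05, "z": -0.4, "ax": 0, "ay": 0, "az": 0},
    {"x": 0, "y": 0.06, "z": -0.4, "ax": 0, "ay": 0, "az": 0},
    {"x": 0, "y": 0.06, "z": -0.4, "ax": 0, "ay": 0, "az": 0},
    {"x": 0, "y": 0.06, "z": -0.3, "ax": 0, "ay": 0, "az": 0},
  ],
)

```text
time_s: 4.3
tool_pos: [0.4551, 0.0413, 0.0923]
tool_rot: [-179.9, -0.0, 82.3]
force: [-1.5, 2.2, -8.0]
grip_width: 0.0094
grasp_force: 20.0
```

>>> jog_arm(
  motion=[
    {"x": 0, "y": 0, "z": 0, "ax": 0, "ay": 0, "az": 0},
    {"x": 0, "y": 0, "z": 0, "ax": 0, "ay": 0, "az": 0},
    {"x": 0, "y": 0, "z": 0, "ax": 0, "ay": 0, "az": 0},
    {"x": 0, "y": 0, "z": 0, "ax": 0, "ay": 0, "az": 0},
    {"x": 0, "y": 0, "z": 0, "ax": 0, "ay": 0, "az": 0},
  ],
)

```text
time_s: 4.8
tool_pos: [0.4552, 0.0413, 0.0926]
tool_rot: [-179.9, -0.0, 82.3]
force: [-6.0, 1.6, -0.1]
grip_width: 0.0091
grasp_force: 20.0
```

```bash
python3 - <<'E'
from h import *
snap('scene','s1.png')
im=cv2.imread('pics/s1.png')[130:350,175:415]; cv2.imwrite('pics/s1c.png',cv2.resize(im,None,fx=2.7,fy=2.7,interpolation=cv2.INTER_CUBIC))
E
```

```text
(no output)
```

View pics/s1c.png

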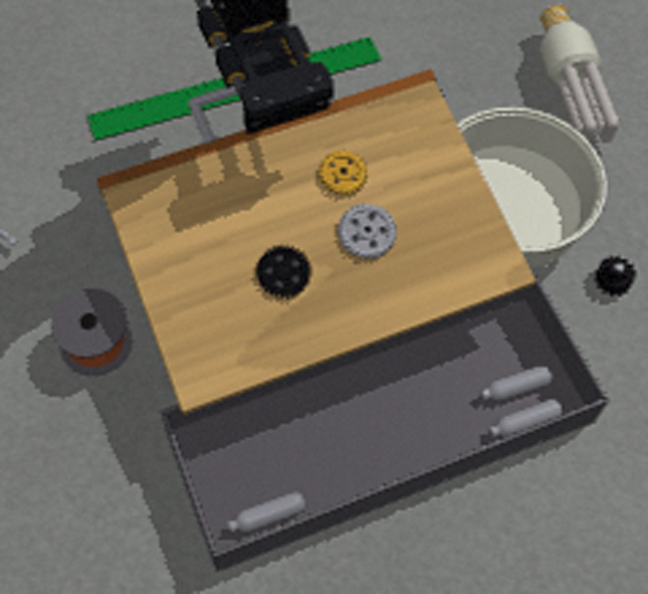

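All three cartridges lie in the tray, at crop (520,385), (530,417) and (268,512), and all three gears are still on the board. Next I lower it.

>>> jog_arm(
  motion=[
    {"x": 0, "y": -0.06, "z": 0.3, "ax": 0, "ay": 0, "az": 0},
    {"x": 0, "y": -0.06, "z": 0.4, "ax": 0, "ay": 0, "az": 0},
    {"x": 0, "y": -0.06, "z": 0.4, "ax": 0, "ay": 0, "az": 0},
    {"x": 0, "y": -0.05, "z": 0.4, "ax": 0, "ay": 0, "az": 0},
    {"x": 0, "y": -0.04, "z": 0.4, "ax": 0, "ay": 0, "az": 0},
  ],
)

```text
time_s: 5.35
tool_pos: [0.4524, 0.0416, 0.0738]
tool_rot: [-179.9, -0.0, 82.4]
force: [-7.8, 1.5, 3.9]
grip_width: 0.0092
grasp_force: 20.0
```

>>> jog_arm(
  motion=[
    {"x": 0, "y": -0.03, "z": 0.4, "ax": 0, "ay": 0, "az": 0},
    {"x": 0, "y": -0.03, "z": 0.4, "ax": 0, "ay": 0, "az": 0},
    {"x": 0, "y": -0.02, "z": 0.4, "ax": 0, "ay": 0, "az": 0},
    {"x": 0, "y": -0.02, "z": 0.3, "ax": 0, "ay": 0, "az": 0},
    {"x": 0, "y": 0, "z": 0.2, "ax": 0, "ay": 0, "az": 0},
  ],
)

```text
time_s: 5.85
tool_pos: [0.4511, 0.0418, 0.0566]
tool_rot: [-179.9, -0.0, 82.4]
force: [-8.5, 2.1, 3.8]
grip_width: 0.0092
grasp_force: 20.0
```

>>> jog_arm(
  motion=[
    {"x": 0, "y": 0, "z": 0.1, "ax": 0, "ay": 0, "az": 0},
    {"x": 0, "y": 0, "z": 0.1, "ax": 0, "ay": 0, "az": 0},
    {"x": 0, "y": 0, "z": 0, "ax": 0, "ay": 0, "az": 0},
    {"x": 0, "y": 0, "z": 0, "ax": 0, "ay": 0, "az": 0},
    {"x": 0, "y": 0, "z": 0, "ax": 0, "ay": 0, "az": 0},
  ],
)

```text
time_s: 6.35
tool_pos: [0.4511, 0.0418, 0.056]
tool_rot: [-179.8, -0.0, 82.4]
force: [-12.4, -0.4, 15.9]
grip_width: 0.0092
grasp_force: 20.0
```

The 16 N reaction means the board is on its stop. I release the handle and rise.

>>> jog_arm(
  motion=[
    {"x": 0, "y": 0, "z": 0, "ax": 0, "ay": 0, "az": 0},
    {"x": 0, "y": 0, "z": 0, "ax": 0, "ay": 0, "az": 0},
    {"x": 0, "y": 0, "z": 0, "ax": 0, "ay": 0, "az": 0},
    {"x": 0, "y": 0, "z": 0, "ax": 0, "ay": 0, "az": 0},
    {"x": 0, "y": 0, "z": 0, "ax": 0, "ay": 0, "az": 0},
  ],
  claw=0,
)

```text
time_s: 6.85
tool_pos: [0.4526, 0.0416, 0.0543]
tool_rot: [179.9, -0.0, 82.3]
force: [-0.5, -0.2, 0.5]
grip_width: 0.0394
grasp_force: 0.0
```

>>> jog_arm(
  motion=[
    {"x": 0, "y": 0, "z": -1, "ax": 0, "ay": 0, "az": 0},
    {"x": 0, "y": 0, "z": -2, "ax": 0, "ay": 0, "az": 0},
    {"x": 0, "y": 0, "z": -2.5, "ax": 0, "ay": 0, "az": 0},
    {"x": 0, "y": 0, "z": -2.5, "ax": 0, "ay": 0, "az": 0},
    {"x": 0, "y": 0, "z": -1, "ax": 0, "ay": 0, "az": 0},
  ],
)

```text
time_s: 7.35
tool_pos: [0.4536, 0.0419, 0.147]
tool_rot: [179.8, -0.1, 82.3]
force: [0.5, -0.4, 0.0]
grip_width: 0.0431
grasp_force: 0.0
```

```bash
cat >> h.py <<'E'
def gears():
    im=env.read_camera('scene'); hsv=cv2.cvtColor(im,cv2.COLOR_RGB2HSV)
    q=np.array([proj('scene',[*tow(p),.08]) for p in ((-.1,-.155),(-.1,.155),(.105,.155),(.105,-.155))],np.int32)
    roi=np.zeros(im.shape[:2],np.uint8); cv2.fillPoly(roi,[q],255)
    ms=dict(steel=cv2.inRange(hsv,(0,0,70),(179,45,255)),black=cv2.inRange(hsv,(0,0,0),(179,255,45)),brass=cv2.inRange(hsv,(18,170,90),(30,255,255)))
    for n,m in ms.items():
        for c in cv2.findContours(cv2.morphologyEx(m&roi,cv2.MORPH_CLOSE,np.ones((3,3))),0,2)[0]:
            if cv2.contourArea(c)>80:
                (u,v),(a,b),_=cv2.minAreaRect(c); P=ray('scene',u,v,.085); print(n,'px',round(u),round(v),'size',round(a),round(b),'board',tob(P).round(3))
    cs=[proj('scene',[*tow(p),.08]) for p in ((-.11,-.16),(-.11,.16))]
    print('flat-corner px',np.round(cs,1)); return im
E
python3 - <<'E'
from h import *
im=gears()
hsv=cv2.cvtColor(im,cv2.COLOR_RGB2HSV)
m=cv2.inRange(hsv,(5,60,90),(25,220,255)); m[:150]=0;m[290:]=0;m[:,:205]=0;m[:,380:]=0
m=cv2.morphologyEx(m,cv2.MORPH_OPEN,np.ones((3,3)))
c=max(cv2.findContours(m,0,2)[0],key=cv2.contourArea); print(cv2.approxPolyDP(cv2.convexHull(c),6,True)[:,0].tolist(),'before: 333,162 372,233 241,280 212,201')
plan([.45,.04,.15],YB+90,5)
E
```

```text
steel px 310 216 size 18 20 board [0.018 0.042]
black px 279 231 size 16 18 board [ 0.029 -0.04 ]
brass px 300 196 size 16 14 board [-0.041  0.042]
flat-corner px [[211.9 200.2]
 [332.7 161.8]]
[[332, 162], [372, 233], [242, 281], [215, 204]] before: 333,162 372,233 241,280 212,201
t 7.4 pos [0.4539 0.042  0.1474] rot [ 1.7971e+02 -1.4000e-01  8.2340e+01] F [0.8 0.8 1.1] w 0.0433
0 xyz [-0.05 -0.07 -0.05] a [ 0.06 -0.03  0.03]
1 xyz [-0.05 -0.07 -0.05] a [ 0.06 -0.03  0.03]
2 xyz [-0.05 -0.07 -0.05] a [ 0.06 -0.03  0.03]
3 xyz [-0.05 -0.07 -0.05] a [ 0.06 -0.03  0.03]
4 xyz [-0.05 -0.07 -0.05] a [ 0.06 -0.03  0.03]
```

```bash
python3 - <<'E'
from h import *
plan([*tow((.018,.002)),.12],YB+90,5)
E
```

```text
t 7.4 pos [0.4539 0.042  0.1474] rot [ 1.7971e+02 -1.4000e-01  8.2340e+01] F [0.8 0.8 1.1] w 0.0433
0 xyz [-0.05  3.41  0.56] a [ 0.06 -0.03  0.03]
1 xyz [-0.04  3.41  0.56] a [ 0.06 -0.03  0.03]
2 xyz [-0.04  3.41  0.56] a [ 0.06 -0.03  0.03]
3 xyz [-0.04  3.41  0.55] a [ 0.06 -0.03  0.03]
4 xyz [-0.04  3.41  0.55] a [ 0.06 -0.03  0.03]
```

>>> jog_arm(
  motion=[
    {"x": 0, "y": 2.5, "z": 0, "ax": 0, "ay": 0, "az": 0},
    {"x": -0.1, "y": 4, "z": 0.5, "ax": 0, "ay": 0, "az": 0},
    {"x": -0.1, "y": 4.5, "z": 1, "ax": 0, "ay": 0, "az": 0},
    {"x": 0, "y": 4, "z": 1, "ax": 0.2, "ay": -0.1, "az": 0.1},
    {"x": 0, "y": 2, "z": 0.3, "ax": 0, "ay": 0, "az": 0},
  ],
  claw=-0.45,
)

```text
time_s: 7.9
tool_pos: [0.6217, 0.0163, 0.1132]
tool_rot: [-179.7, 0.2, 82.2]
force: [-0.1, 0.6, -0.2]
grip_width: 0.0245
grasp_force: 0.0
```

>>> jog_arm(
  motion=[
    {"x": 0, "y": 0, "z": 0, "ax": 0, "ay": 0, "az": 0},
    {"x": 0, "y": 0, "z": 0, "ax": 0, "ay": 0, "az": 0},
    {"x": 0, "y": 0, "z": 0, "ax": 0, "ay": 0, "az": 0},
    {"x": 0, "y": 0, "z": 0, "ax": 0, "ay": 0, "az": 0},
    {"x": 0, "y": 0, "z": 0, "ax": 0, "ay": 0, "az": 0},
  ],
)

```text
time_s: 8.4
tool_pos: [0.6196, 0.0174, 0.1166]
tool_rot: [-179.8, 0.0, 82.3]
force: [-0.4, -0.0, -0.1]
grip_width: 0.024
grasp_force: 0.0
```

```bash
python3 - <<'E'
from h import *
plan([*tow((.018,.002)),.0835],YB+90,1)
E
```

```text
t 8.4 pos [0.6196 0.0174 0.1166] rot [-1.7983e+02  4.0000e-02  8.2270e+01] F [-0.4 -0.  -0.1] w 0.024
0 xyz [0.01 0.31 3.31] a [-0.17  0.04  0.07]
```

>>> jog_arm(
  motion=[
    {"x": 0, "y": 0.3, "z": 0.5, "ax": -0.1, "ay": 0, "az": 0},
    {"x": 0, "y": 0, "z": 1.0, "ax": 0, "ay": 0, "az": 0},
    {"x": 0, "y": 0, "z": 1.0, "ax": 0, "ay": 0, "az": 0},
    {"x": 0, "y": 0, "z": 0.6, "ax": 0, "ay": 0, "az": 0},
    {"x": 0, "y": 0, "z": 0.2, "ax": 0, "ay": 0, "az": 0},
  ],
)

```text
time_s: 8.9
tool_pos: [0.6221, 0.0166, 0.0814]
tool_rot: [-179.8, 0.1, 82.2]
force: [-0.1, 0.6, 0.0]
grip_width: 0.0243
grasp_force: 0.0
```

>>> jog_arm(
  motion=[
    {"x": 0, "y": 0, "z": 0, "ax": 0, "ay": 0, "az": 0},
    {"x": 0.3, "y": 0, "z": 0, "ax": 0, "ay": 0, "az": 0},
    {"x": 0.8, "y": 0, "z": 0, "ax": 0, "ay": 0, "az": 0},
    {"x": 1.2, "y": 0, "z": 0, "ax": 0, "ay": 0, "az": 0},
    {"x": 1.5, "y": 0, "z": 0, "ax": 0, "ay": 0, "az": 0},
  ],
)

```text
time_s: 9.4
tool_pos: [0.6285, 0.0553, 0.0833]
tool_rot: [-179.9, 0.1, 82.2]
force: [-0.2, -1.1, 0.7]
grip_width: 0.0237
grasp_force: 0.1
```

>>> jog_arm(
  motion=[
    {"x": 1.8, "y": -0.1, "z": 0, "ax": 0, "ay": 0, "az": 0},
    {"x": 1.8, "y": -0.1, "z": 0, "ax": 0, "ay": 0, "az": 0},
    {"x": 1.8, "y": -0.1, "z": 0, "ax": 0, "ay": 0, "az": 0},
    {"x": 1.8, "y": -0.1, "z": 0, "ax": 0, "ay": 0, "az": 0},
    {"x": 1.8, "y": -0.1, "z": 0, "ax": 0, "ay": 0, "az": 0},
  ],
)

```text
time_s: 9.9
tool_pos: [0.6353, 0.146, 0.0827]
tool_rot: [-179.9, 0.1, 82.3]
force: [0.0, -0.0, 0.6]
grip_width: 0.0237
grasp_force: 0.2
```

```bash
python3 - <<'E'
from h import *
p=env.get_obs()['tool_pos'];print(tob(p).round(4))
gears()
plan([*tow((.015,.155)),.0835],YB+90,1)
E
```

```text
[0.0131 0.1315]
black px 279 231 size 16 18 board [ 0.029 -0.04 ]
black px 342 194 size 61 14 board [-0.01   0.137]
brass px 301 196 size 16 14 board [-0.041  0.044]
flat-corner px [[211.9 200.2]
 [332.7 161.8]]
t 9.95 pos [0.6352 0.1507 0.0826] rot [-1.7988e+02 -7.0000e-02  8.2520e+01] F [0.2 2.8 0.5] w 0.0235
0 xyz [ 1.88  0.28 -0.09] a [-0.12 -0.07  0.32]
```

>>> jog_arm(
  motion=[
    {"x": 1.4, "y": 0, "z": 0, "ax": 0, "ay": 0, "az": 0},
    {"x": 0.8, "y": 0, "z": 0, "ax": 0, "ay": 0, "az": 0},
    {"x": 0.3, "y": 0, "z": 0, "ax": 0, "ay": 0, "az": 0},
    {"x": 0, "y": 0, "z": -0.2, "ax": 0, "ay": 0, "az": 0},
    {"x": 0, "y": 0, "z": -0.8, "ax": 0, "ay": 0, "az": 0},
  ],
)

```text
time_s: 10.45
tool_pos: [0.6381, 0.1677, 0.0922]
tool_rot: [-179.8, 0.2, 82.2]
force: [-0.6, 0.1, 0.2]
grip_width: 0.0235
grasp_force: 0.0
```

>>> jog_arm(
  motion=[
    {"x": -1, "y": -0.5, "z": -1.5, "ax": 0, "ay": 0, "az": 0},
    {"x": -3, "y": -1, "z": -1, "ax": 0, "ay": 0, "az": 0},
    {"x": -4, "y": -1.5, "z": -0.2, "ax": 0, "ay": 0, "az": 0},
    {"x": -4, "y": -1.5, "z": 0, "ax": 0, "ay": 0, "az": 0},
    {"x": -3, "y": -0.8, "z": 0, "ax": 0, "ay": 0, "az": 0},
  ],
)

```text
time_s: 10.95
tool_pos: [0.5647, 0.0236, 0.1211]
tool_rot: [-179.9, 0.1, 82.0]
force: [0.2, -1.0, 0.2]
grip_width: 0.024
grasp_force: 0.0
```

>>> jog_arm(
  motion=[
    {"x": -0.8, "y": -0.3, "z": 0, "ax": 0, "ay": 0, "az": 0},
    {"x": 0, "y": 0, "z": 0, "ax": 0, "ay": 0, "az": 0},
    {"x": 0, "y": 0, "z": 0, "ax": 0, "ay": 0, "az": 0},
    {"x": 0, "y": 0, "z": 0, "ax": 0, "ay": 0, "az": 0},
    {"x": 0, "y": 0, "z": 0, "ax": 0, "ay": 0, "az": 0},
  ],
)

```text
time_s: 11.45
tool_pos: [0.5623, 0.0214, 0.12]
tool_rot: [-179.9, 0.1, 82.4]
force: [0.4, 0.7, 0.6]
grip_width: 0.024
grasp_force: 0.0
```

```bash
python3 - <<'E'
from h import *
snap('scene','s2.png')
im=cv2.imread('pics/s2.png')[130:350,175:415]; cv2.imwrite('pics/s2c.png',cv2.resize(im,None,fx=2.7,fy=2.7,interpolation=cv2.INTER_CUBIC))
plan([*tow((-.039,.001)),.0835],YB+90,1)
E
```

```text
t 11.5 pos [0.5622 0.0211 0.1199] rot [-1.7989e+02  1.1000e-01  8.2350e+01] F [-0.2  0.1  0.3] w 0.0239
0 xyz [0.32 0.35 3.64] a [-0.11  0.11  0.15]
```

View pics/s2c.png

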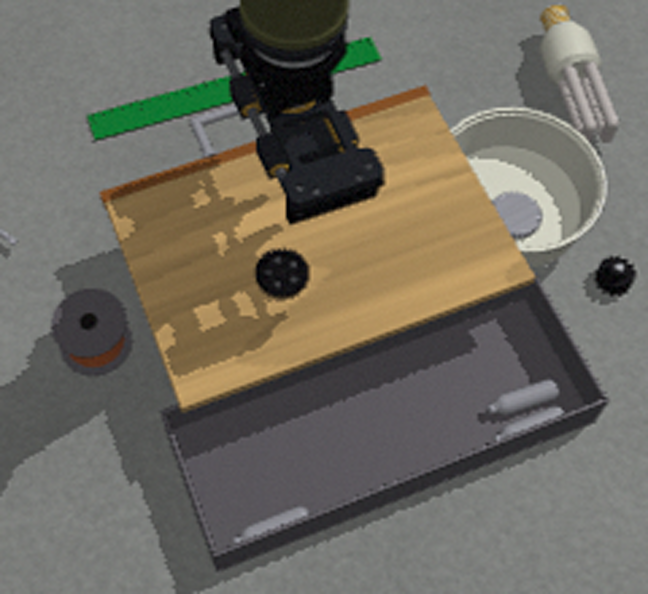

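The steel gear lies in the tub at crop (517,213), and the cartridges are all in the tray. Now the brass gear, steering it towards the tub's middle.

>>> jog_arm(
  motion=[
    {"x": 0.2, "y": 0.3, "z": 0.6, "ax": -0.1, "ay": 0.1, "az": 0.1},
    {"x": 0, "y": 0, "z": 1.1, "ax": 0, "ay": 0, "az": 0},
    {"x": 0, "y": 0, "z": 1.1, "ax": 0, "ay": 0, "az": 0},
    {"x": 0, "y": 0, "z": 0.6, "ax": 0, "ay": 0, "az": 0},
    {"x": 0, "y": 0, "z": 0.2, "ax": 0, "ay": 0, "az": 0},
  ],
)

```text
time_s: 12.0
tool_pos: [0.5642, 0.0213, 0.0826]
tool_rot: [-179.9, 0.1, 82.1]
force: [0.2, 0.6, 0.9]
grip_width: 0.0241
grasp_force: 0.0
```

>>> jog_arm(
  motion=[
    {"x": 0, "y": 0, "z": 0, "ax": 0, "ay": 0, "az": 0},
    {"x": 0.3, "y": 0, "z": 0, "ax": 0, "ay": 0, "az": 0},
    {"x": 0.8, "y": 0, "z": 0, "ax": 0, "ay": 0, "az": 0},
    {"x": 1.2, "y": 0.2, "z": 0, "ax": 0, "ay": 0, "az": 0},
    {"x": 1.5, "y": 0.3, "z": 0, "ax": 0, "ay": 0, "az": 0},
  ],
)

```text
time_s: 12.5
tool_pos: [0.5758, 0.0596, 0.0845]
tool_rot: [180.0, -0.0, 82.1]
force: [-0.8, 0.4, -0.3]
grip_width: 0.0237
grasp_force: 0.1
```

>>> jog_arm(
  motion=[
    {"x": 1.8, "y": 0.4, "z": 0, "ax": 0, "ay": 0, "az": 0},
    {"x": 1.8, "y": 0.4, "z": 0, "ax": 0, "ay": 0, "az": 0},
    {"x": 1.8, "y": 0.5, "z": 0, "ax": 0, "ay": 0, "az": 0},
    {"x": 1.8, "y": 0.4, "z": 0, "ax": 0, "ay": 0, "az": 0},
    {"x": 1.8, "y": 0.3, "z": 0, "ax": 0, "ay": 0, "az": 0},
  ],
)

```text
time_s: 13.0
tool_pos: [0.608, 0.1466, 0.084]
tool_rot: [180.0, 0.0, 82.2]
force: [0.3, -0.2, -0.6]
grip_width: 0.024
grasp_force: 0.1
```

>>> jog_arm(
  motion=[
    {"x": 1.6, "y": 0, "z": 0, "ax": 0, "ay": 0, "az": 0},
    {"x": 0.9, "y": 0, "z": 0, "ax": 0, "ay": 0, "az": 0},
    {"x": 0.3, "y": 0, "z": 0, "ax": 0, "ay": 0, "az": 0},
    {"x": 0, "y": 0, "z": -0.2, "ax": 0, "ay": 0, "az": 0},
    {"x": 0, "y": 0, "z": -0.8, "ax": 0, "ay": 0, "az": 0},
  ],
)

```text
time_s: 13.5
tool_pos: [0.6105, 0.1712, 0.0936]
tool_rot: [-179.9, 0.1, 82.1]
force: [-0.1, 0.2, -0.1]
grip_width: 0.024
grasp_force: 0.0
```

```bash
python3 - <<'E'
from h import *
p=env.get_obs()['tool_pos'];print(tob(p).round(4))
gears()
plan([*tow((.028,-.080)),.12],YB+90,5)
E
```

```text
[-0.0149  0.1531]
black px 279 230 size 18 17 board [ 0.028 -0.039]
flat-corner px [[211.9 200.2]
 [332.7 161.8]]
t 13.55 pos [0.6119 0.1714 0.0958] rot [ 1.7992e+02 -1.0000e-02  8.2050e+01] F [ 1.5 -0.5  1.1] w 0.0239
0 xyz [-4.67  0.84 -0.48] a [ 0.02 -0.   -0.03]
1 xyz [-4.67  0.84 -0.48] a [ 0.02 -0.   -0.03]
2 xyz [-4.67  0.84 -0.48] a [ 0.02 -0.   -0.03]
3 xyz [-4.67  0.84 -0.48] a [ 0.02 -0.   -0.03]
4 xyz [-4.67  0.83 -0.48] a [ 0.02 -0.   -0.03]
```

>>> jog_arm(
  motion=[
    {"x": -1, "y": 0, "z": -1.4, "ax": 0, "ay": 0, "az": 0},
    {"x": -3, "y": 0.6, "z": -1, "ax": 0, "ay": 0, "az": 0},
    {"x": -4.2, "y": 0.8, "z": 0, "ax": 0, "ay": 0, "az": 0},
    {"x": -4.2, "y": 0.8, "z": 0, "ax": 0, "ay": 0, "az": 0},
    {"x": -4.2, "y": 0.8, "z": 0, "ax": 0, "ay": 0, "az": 0},
  ],
)

```text
time_s: 14.05
tool_pos: [0.6183, 0.001, 0.1198]
tool_rot: [179.9, -0.0, 82.1]
force: [0.3, -0.9, 0.8]
grip_width: 0.0239
grasp_force: 0.0
```

>>> jog_arm(
  motion=[
    {"x": -3.8, "y": 0.8, "z": 0, "ax": 0, "ay": 0, "az": 0},
    {"x": -2.2, "y": 0.4, "z": 0, "ax": 0, "ay": 0, "az": 0},
    {"x": -0.8, "y": 0, "z": 0, "ax": 0, "ay": 0, "az": 0},
    {"x": 0, "y": 0, "z": 0, "ax": 0, "ay": 0, "az": 0},
    {"x": 0, "y": 0, "z": 0, "ax": 0, "ay": 0, "az": 0},
  ],
)

```text
time_s: 14.55
tool_pos: [0.621, -0.0632, 0.1184]
tool_rot: [180.0, -0.1, 82.2]
force: [0.3, 1.2, -0.5]
grip_width: 0.0244
grasp_force: 0.0
```

```bash
python3 - <<'E'
from h import *
env.read_camera('scene')
plan([*tow((.028,-.080)),.0835],YB+90,1)
E
```

```text
t 14.6 pos [ 0.621  -0.0625  0.1182] rot [-1.80e+02 -8.00e-02  8.23e+01] F [ 0.8  0.6 -0.5] w 0.024
0 xyz [-0.3   0.08  3.47] a [-0.   -0.08  0.1 ]
```

>>> jog_arm(
  motion=[
    {"x": -0.3, "y": 0.1, "z": 0.5, "ax": 0, "ay": 0, "az": 0},
    {"x": 0, "y": 0, "z": 1.1, "ax": 0, "ay": 0, "az": 0},
    {"x": 0, "y": 0, "z": 1.1, "ax": 0, "ay": 0, "az": 0},
    {"x": 0, "y": 0, "z": 0.6, "ax": 0, "ay": 0, "az": 0},
    {"x": 0, "y": 0, "z": 0.2, "ax": 0, "ay": 0, "az": 0},
  ],
)

```text
time_s: 15.1
tool_pos: [0.6205, -0.0678, 0.0814]
tool_rot: [-179.9, 0.0, 82.2]
force: [0.2, -0.1, -0.7]
grip_width: 0.0241
grasp_force: 0.0
```

>>> jog_arm(
  motion=[
    {"x": 0, "y": 0, "z": 0, "ax": 0, "ay": 0, "az": 0},
    {"x": 0.3, "y": 0, "z": 0, "ax": 0, "ay": 0, "az": 0},
    {"x": 0.8, "y": 0, "z": 0, "ax": 0, "ay": 0, "az": 0},
    {"x": 1.2, "y": 0, "z": 0, "ax": 0, "ay": 0, "az": 0},
    {"x": 1.5, "y": -0.1, "z": 0, "ax": 0, "ay": 0, "az": 0},
  ],
)

```text
time_s: 15.6
tool_pos: [0.6261, -0.0292, 0.0834]
tool_rot: [180.0, -0.0, 82.1]
force: [-0.2, -0.9, 0.1]
grip_width: 0.0239
grasp_force: 0.1
```

>>> jog_arm(
  motion=[
    {"x": 1.8, "y": -0.2, "z": 0, "ax": 0, "ay": 0, "az": 0},
    {"x": 1.8, "y": -0.2, "z": 0, "ax": 0, "ay": 0, "az": 0},
    {"x": 1.8, "y": -0.2, "z": 0, "ax": 0, "ay": 0, "az": 0},
    {"x": 1.8, "y": -0.2, "z": 0, "ax": 0, "ay": 0, "az": 0},
    {"x": 1.8, "y": -0.2, "z": 0, "ax": 0, "ay": 0, "az": 0},
  ],
)

```text
time_s: 16.1
tool_pos: [0.628, 0.0629, 0.0832]
tool_rot: [180.0, -0.0, 82.2]
force: [0.3, -0.1, 0.2]
grip_width: 0.0239
grasp_force: 0.1
```

>>> jog_arm(
  motion=[
    {"x": 1.8, "y": -0.2, "z": 0, "ax": 0, "ay": 0, "az": 0},
    {"x": 1.8, "y": -0.2, "z": 0, "ax": 0, "ay": 0, "az": 0},
    {"x": 1.8, "y": -0.2, "z": 0, "ax": 0, "ay": 0, "az": 0},
    {"x": 1.8, "y": -0.1, "z": 0, "ax": 0, "ay": 0, "az": 0},
    {"x": 1.5, "y": 0, "z": 0, "ax": 0, "ay": 0, "az": 0},
  ],
)

```text
time_s: 16.6
tool_pos: [0.633, 0.1495, 0.0831]
tool_rot: [-180.0, -0.0, 82.2]
force: [-0.1, -0.5, -0.6]
grip_width: 0.0237
grasp_force: 0.1
```

```bash
python3 - <<'E'
from h import *
p=env.get_obs()['tool_pos'];print(tob(p).round(4))
plan([*tow((.010,.155)),.0835],YB+90,1)
E
```

```text
[0.0103 0.1346]
t 16.6 pos [0.633  0.1495 0.0831] rot [-1.7999e+02 -3.0000e-02  8.2190e+01] F [-0.1 -0.5 -0.6] w 0.0237
0 xyz [ 2.04 -0.03 -0.04] a [-0.01 -0.03 -0.01]
```

>>> jog_arm(
  motion=[
    {"x": 1.2, "y": 0, "z": 0, "ax": 0, "ay": 0, "az": 0},
    {"x": 0.6, "y": 0, "z": 0, "ax": 0, "ay": 0, "az": 0},
    {"x": 0.2, "y": 0, "z": 0, "ax": 0, "ay": 0, "az": 0},
    {"x": 0, "y": 0, "z": -0.2, "ax": 0, "ay": 0, "az": 0},
    {"x": 0, "y": 0, "z": -0.8, "ax": 0, "ay": 0, "az": 0},
  ],
)

```text
time_s: 17.1
tool_pos: [0.6352, 0.1658, 0.0926]
tool_rot: [-179.9, 0.1, 82.1]
force: [0.3, 0.2, 0.4]
grip_width: 0.0237
grasp_force: 0.0
```

>>> jog_arm(
  motion=[
    {"x": -0.5, "y": -0.5, "z": -2, "ax": 0, "ay": 0, "az": 0},
    {"x": -2, "y": -2, "z": -3, "ax": 0, "ay": 0, "az": 0},
    {"x": -3, "y": -3, "z": -3, "ax": 0, "ay": 0, "az": 0},
    {"x": -3, "y": -3, "z": -2, "ax": 0, "ay": 0, "az": 0},
    {"x": -1, "y": -1, "z": -1, "ax": 0, "ay": 0, "az": 0},
  ],
)

```text
time_s: 17.6
tool_pos: [0.5287, 0.0828, 0.2049]
tool_rot: [179.9, -0.1, 81.8]
force: [0.3, 0.3, -0.1]
grip_width: 0.0242
grasp_force: 0.0
```

>>> jog_arm(
  motion=[
    {"x": 0, "y": 0, "z": 0, "ax": 0, "ay": 0, "az": 0},
    {"x": 0, "y": 0, "z": 0, "ax": 0, "ay": 0, "az": 0},
    {"x": 0, "y": 0, "z": 0, "ax": 0, "ay": 0, "az": 0},
    {"x": 0, "y": 0, "z": 0, "ax": 0, "ay": 0, "az": 0},
    {"x": 0, "y": 0, "z": 0, "ax": 0, "ay": 0, "az": 0},
  ],
)

```text
time_s: 18.1
tool_pos: [0.53, 0.0874, 0.2011]
tool_rot: [-179.9, 0.1, 82.2]
force: [-1.0, -0.1, 1.0]
grip_width: 0.0238
grasp_force: 0.0
```

```bash
python3 - <<'E'
from h import *
snap('scene','s3.png'); print(env.get_obs()['time_s'])
im=cv2.imread('pics/s3.png')[130:350,175:415]; cv2.imwrite('pics/s3c.png',cv2.resize(im,None,fx=2.7,fy=2.7,interpolation=cv2.INTER_CUBIC))
E
```

```text
18.15
```

View pics/s3c.png

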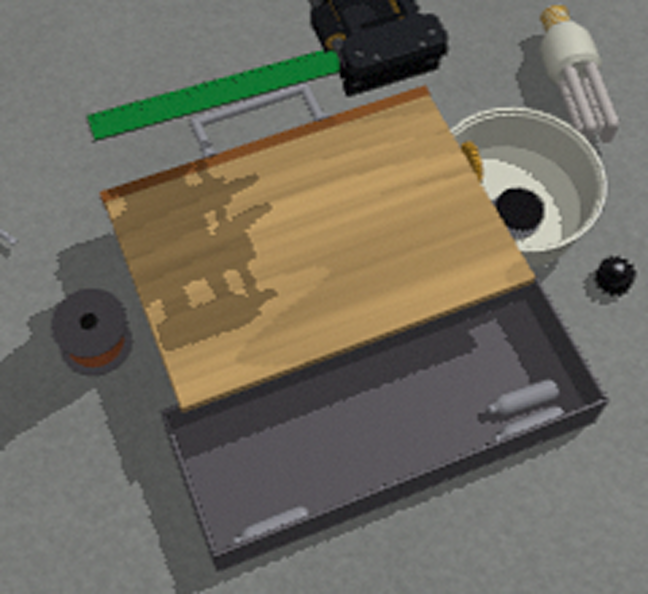

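The board is clear, the black gear lies in the tub on the steel one at crop (519,208), and the brass gear shows at (473,158), partly hidden by the board edge. I'll check its height and place.

```bash
python3 - <<'E'
from h import *
tub=np.array([.632,.2227])
for z in (.005,.02,.035,.05,.06):
    for u,v in ((464,146),(480,150),(484,165),(478,180)):
        P=ray('scene',175+u/2.7,130+v/2.7,z); print(z,(u,v),P[:2].round(3),tob(P).round(3),round(float(np.hypot(*(P[:2]-tub))),3))
print(np.round(proj('side',[*tub,.04])))
snap('side','d1.png')
s=cv2.imread('pics/s3.png')[165:235,325:405]; d=cv2.imread('pics/d1.png')[150:220,235:315]
cv2.imwrite('pics/c9.png',np.hstack([cv2.resize(i,(400,350),interpolation=cv2.INTER_CUBIC) for i in (s,d)]))
E
```

```text
0.005 (464, 146) [0.554 0.222] [-0.078  0.195] 0.078
0.005 (480, 150) [0.565 0.233] [-0.068  0.208] 0.067
0.005 (484, 165) [0.582 0.226] [-0.05   0.204] 0.05
0.005 (478, 180) [0.594 0.211] [-0.037  0.191] 0.04
0.02 (464, 146) [0.561 0.214] [-0.069  0.189] 0.071
0.02 (480, 150) [0.573 0.225] [-0.059  0.201] 0.059
0.02 (484, 165) [0.589 0.219] [-0.042  0.197] 0.043
0.02 (478, 180) [0.601 0.204] [-0.029  0.184] 0.036
0.035 (464, 146) [0.569 0.207] [-0.061  0.183] 0.065
0.035 (480, 150) [0.58  0.218] [-0.051  0.195] 0.052
0.035 (484, 165) [0.596 0.211] [-0.034  0.191] 0.037
0.035 (478, 180) [0.608 0.197] [-0.021  0.178] 0.035
0.05 (464, 146) [0.577 0.199] [-0.052  0.176] 0.06
0.05 (480, 150) [0.588 0.21 ] [-0.043  0.188] 0.046
0.05 (484, 165) [0.604 0.204] [-0.026  0.184] 0.034
0.05 (478, 180) [0.615 0.189] [-0.013  0.172] 0.037
0.06 (464, 146) [0.582 0.194] [-0.047  0.172] 0.058
0.06 (480, 150) [0.593 0.205] [-0.037  0.184] 0.043
0.06 (484, 165) [0.608 0.199] [-0.021  0.18 ] 0.034
0.06 (478, 180) [0.619 0.185] [-0.008  0.168] 0.04
[281. 180.]
```

View pics/c9.png

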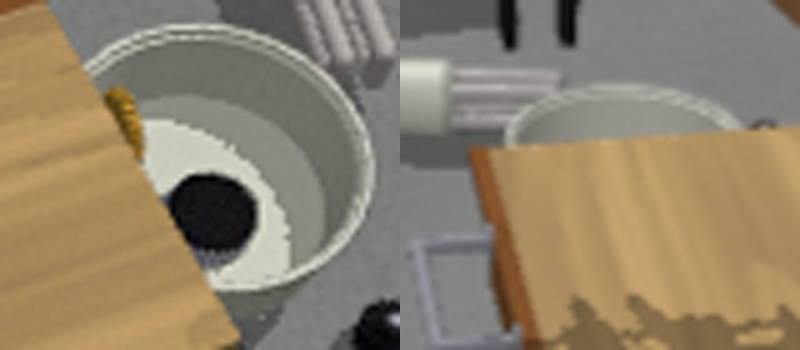

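The side view is blocked by the board. The brass gear seems to lean against the tub wall under the board edge, so I'll look from above with the wrist camera.

```bash
python3 - <<'E'
from h import *
plan([*tow((-.03,.20)),.2],YB+90,5)
T=np.array(env.camera_params('wrist')['extrinsics']); c=-T[:3,:3].T@T[:3,3]; print('cam',tob(c),c[2],'axis',-T[2,:3], 'tcp',tob(env.get_obs()['tool_pos']))
E
```

```text
t 18.2 pos [0.53   0.0872 0.2013] rot [-1.7996e+02  6.0000e-02  8.2170e+01] F [-0.2 -0.4  0.5] w 0.0241
0 xyz [2.82 1.06 0.02] a [-0.01  0.01 -0.01]
1 xyz [2.82 1.06 0.02] a [-0.01  0.01 -0.01]
2 xyz [2.82 1.06 0.02] a [-0.01  0.01 -0.01]
3 xyz [2.82 1.07 0.02] a [-0.01  0.01 -0.01]
4 xyz [2.82 1.07 0.03] a [-0.01  0.01 -0.01]
cam [-0.08271216  0.13667459] 0.36424028727795416 axis [-0.03754525 -0.27977422 -0.9593314 ] tcp [-0.08329456  0.05896038]
```

>>> jog_arm(
  motion=[
    {"x": 2.0, "y": 0.8, "z": 0, "ax": 0, "ay": 0, "az": 0},
    {"x": 3.5, "y": 1.3, "z": 0, "ax": 0, "ay": 0, "az": 0},
    {"x": 4, "y": 1.5, "z": 0, "ax": 0, "ay": 0, "az": 0},
    {"x": 3.2, "y": 1.2, "z": 0, "ax": 0, "ay": 0, "az": 0},
    {"x": 1.4, "y": 0.5, "z": 0, "ax": 0, "ay": 0, "az": 0},
  ],
)

```text
time_s: 18.7
tool_pos: [0.602, 0.2237, 0.2008]
tool_rot: [-180.0, -0.0, 82.4]
force: [-0.4, 0.2, -0.2]
grip_width: 0.0237
grasp_force: 0.0
```

>>> jog_arm(
  motion=[
    {"x": 0, "y": 0, "z": 0, "ax": 0, "ay": 0, "az": 0},
    {"x": 0, "y": 0, "z": 0, "ax": 0, "ay": 0, "az": 0},
    {"x": 0, "y": 0, "z": 0, "ax": 0, "ay": 0, "az": 0},
    {"x": 0, "y": 0, "z": 0, "ax": 0, "ay": 0, "az": 0},
    {"x": 0, "y": 0, "z": 0, "ax": 0, "ay": 0, "az": 0},
  ],
)

```text
time_s: 19.2
tool_pos: [0.6017, 0.2183, 0.2025]
tool_rot: [180.0, -0.0, 82.1]
force: [0.7, 0.1, 0.5]
grip_width: 0.024
grasp_force: 0.0
```

```bash
python3 - <<'E'
from h import *
T=env.camera_params('wrist'); 
im=snap('wrist','w4.png')
hsv=cv2.cvtColor(im,cv2.COLOR_RGB2HSV); m=cv2.inRange(hsv,(18,150,60),(32,255,255)); m[250:]=0
print('tub px',np.round(proj('wrist',[.632,.2227,.004])),'rim',np.round(proj('wrist',[.632,.2227,.052])), 'edge',[np.round(proj('wrist',[*tow((x,.16)),.08])) for x in (-.1,.1)])
for c in cv2.findContours(m,0,2)[0]:
    if cv2.contourArea(c)>60: r=cv2.minAreaRect(c); print(r,[ray('wrist',*r[0],z).round(3)[:2] for z in (.01,.03,.05)])
E
```

```text
tub px [305. 179.] rim [308. 188.] edge [array([208., 241.]), array([412., 241.])]
```

View pics/w4.png

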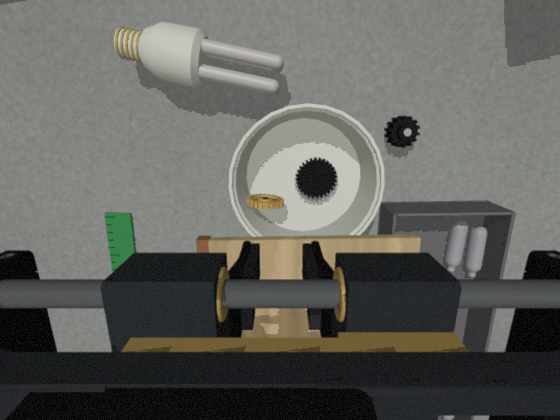

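The wrist view shows all gears inside the tub: brass at (266,201), leaning steeply about 45 mm from the axis, and black (over steel) at (316,178). I check that it's at rest, then hand in.

```bash
python3 - <<'E'
from h import *
a=cv2.imread('pics/w4.png').astype(int); b=cv2.cvtColor(env.read_camera('wrist'),cv2.COLOR_RGB2BGR).astype(int)
print('diff',abs(a-b)[110:235,235:380].mean(), 'brass dist',[round(float(np.hypot(*(ray('wrist',266,201,z)[:2]-np.array([.632,.2227])))),3) for z in (.01,.025,.045)])
print(env.sign_off())
E
```

```text
diff 2.9192275862068966 brass dist [0.052, 0.05, 0.047]
the job is handed in; nothing more can be done
None
```

I handed the job in at about 19 s of the 64 s allowed: in the last pictures all three cartridges are in the grey tray, the board is flat and all three gears are in the tub, with the brass one leaning on its edge inside. The sign-off gave no verdict, so I can't say whether it passed.

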